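# Stack the lunch tin

### The job

Put the steel lunch tin together upright in the middle of the round trivet, piece by piece from the bottom up: the deepest bowl first, then the medium one, then the shallowest, and last the lid, each seated fully home in the one below. Leave the salt shaker, pepper mill and honey jar where they stand.

Things in the scene. Friction and masses are not known exactly. Their poses are not given: they have to be found in the camera images.
- deep_bowl_mid (a point): Steel bowl of a stacking lunch tin, open on top, the deepest of three: 70 mm tall, 62 mm outside diameter, wall 3 mm. Its foot, 8 mm high, tapers from 49 mm at the shoulder to 42 mm and drops into the 56 mm mouth of another bowl until the shoulder rests on that rim. Loose, about 0.15 kg. Point: its centre, half-way up (35 mm above its underside); z up.
- medium_bowl_mid (a point): Steel bowl of a stacking lunch tin, open on top, the middle one of three: 50 mm tall, 62 mm outside diameter, wall 3 mm. Its foot, 8 mm high, tapers from 49 mm at the shoulder to 42 mm and drops into the 56 mm mouth of another bowl until the shoulder rests on that rim. Loose, about 0.12 kg. Point: its centre, half-way up (25 mm above its underside); z up.
- shallow_bowl_mid (a point): Steel bowl of a stacking lunch tin, open on top, the shallowest of three: 34 mm tall, 62 mm outside diameter, wall 3 mm. Its foot, 8 mm high, tapers from 49 mm at the shoulder to 42 mm and drops into the 56 mm mouth of another bowl until the shoulder rests on that rim. Loose, about 0.10 kg. Point: its centre, half-way up (17 mm above its underside); z up.
- lid_knob (a point): Lid of the lunch tin: steel disc of 62 mm diameter, 4 mm thick, with an upright black knob (20 mm diameter, 28 mm tall) on it. Below it a plug 8 mm high, tapering from 49 to 42 mm, fits a bowl's 56 mm mouth. 40 mm tall in all; stands on its plug. Loose, about 0.06 kg. Point: middle of the knob, 26 mm above its underside, 14 mm above the disc's top; z up.
- round_top (a point): Fixed wooden trivet, round, 100 mm in diameter, 10 mm high, flat on top; the point is the centre of its top face, z up. The lunch tin is to stand here. Overhead, a microwave and cabinets hang beyond about 0.54 m ahead of the robot, from about 0.52 m above the surface: carry things low.
- square_top (a point): Fixed wooden trivet, square, 96 mm a side, 10 mm high, flat on top; the point is the centre of its top face, z up. Not used. Its place may be swapped with the round one's.
- salt: Salt shaker, glass with a grey top, 44 mm across, 90 mm tall; loose bystander, origin at the centre of its underside.
- pepper: Brown wooden pepper mill, 58 mm across, 170 mm tall; loose bystander, origin at the centre of its underside.
- honey: Honey jar with a dark lid, 65 mm across, 86 mm tall; loose bystander, origin at the centre of its underside.
There are look-alikes about, which are no part of the job. Leave any red look-alike of the part that bears shallow_bowl_mid alone.

How it is judged:
On the way, in this order (a step that is already met when the one before it is completed fails the run):
1. the deepest bowl stands on the round trivet (horizontal distance between deep_bowl_mid and round_top below 0.015 m and z of deep_bowl_mid in the frame of round_top between 0.031 and 0.039 m and angle between deep_bowl_mid's own z axis and vertical below 0.1 rad), for 0.2 s.
2. the medium bowl is seated in the deepest one (all of step 1 and horizontal distance between medium_bowl_mid and deep_bowl_mid below 0.006 m and z of medium_bowl_mid in the frame of deep_bowl_mid between 0.049 and 0.055 m and angle between medium_bowl_mid's own z axis and vertical below 0.1 rad), for 0.2 s.
3. the shallowest bowl is seated in the medium one (all of step 2 and horizontal distance between shallow_bowl_mid and medium_bowl_mid below 0.006 m and z of shallow_bowl_mid in the frame of medium_bowl_mid between 0.031 and 0.037 m and angle between shallow_bowl_mid's own z axis and vertical below 0.1 rad), for 0.2 s.
4. the lid is seated on the shallowest bowl (all of step 3 and horizontal distance between lid_knob and shallow_bowl_mid below 0.006 m and z of lid_knob in the frame of shallow_bowl_mid between 0.032 and 0.038 m and angle between lid_knob's own z axis and vertical below 0.1 rad), for 0.2 s.
At the end, for the whole second after the job is handed in: The deepest bowl stands on the round trivet, its centre within 15 mm of the trivet's; the medium bowl, the shallowest bowl and the lid follow above it in this order, each within 6 mm of the axis of the one below and within 3 mm of its seated height, all upright within 0.1 rad and staying so (all of step 4); the robot touches nothing.
It fails at once if the salt shaker is shifted by more than 30 mm or tipped (distance of salt from where it was at the start of the episode above 0.03 m or angle between salt's own z axis and vertical above 0.3 rad).
It fails at once if the pepper mill is shifted by more than 30 mm or tipped (distance of pepper from where it was at the start of the episode above 0.03 m or angle between pepper's own z axis and vertical above 0.3 rad).
It fails at once if the honey jar is shifted by more than 30 mm or tipped (distance of honey from where it was at the start of the episode above 0.03 m or angle between honey's own z axis and vertical above 0.3 rad).
It also fails if it takes over 99 s, if anything falls off the work surface, if the arm or the gripper's body presses on something with over 40 N, if the wrist force passes 120 N, or if a joint passes its speed limit or range.

### The arm

A 6-joint arm with a two-finger parallel gripper is mounted at the origin on a cart in front of the work surface, level with it; the furniture and walls round the work are solid. World frame = base frame: x ahead of the robot, y to its left, z up, the work surface at z = 0. Lengths are in m, angles in rad, forces in N, time in s.
With the tool pointing down it reaches from about 0.35 to 0.975 m from the base axis. Payload 4.9 kg.
Tool frame: the origin (TCP) lies at the very end of the fingers, on their centre line; the grasp point (between the pads) lies 19 mm behind it; y points along the fingers, x is the direction in which the jaws open and shut, and the axes are right-handed (so a half turn about y gives the same grasp; the last joint's range is limited). The gripper opens to 85 mm and grips with 20 to 120 N. Pads are 22 mm wide; open, the fingers measure 114 mm over their backs; the gripper's body (76 mm by 85 mm) begins 54 mm behind the grasp point. The pads swing forward as they close: fully open they stand 13 mm farther back than shut.
Start: joints at [1.125, 0.053, 1.613, -0, 1.476, -0.119], TCP at [0.201, 0.592, 0.231] pointing down, gripper open.
Joint ranges: [-3.01, 3.01], [-1.01, 2.22], [0.06, 2.58], [-1.02, 4.17], [0.09, 2.62], [-3.14, 3.14]. Speed limits (rad/s): [2.57, 2.57, 3.14, 3.14, 3.14, 3.14].

### API

Orientations are given as a unit quaternion [w, x, y, z].
In Python, from bench import state, get_image, get_calibration, job_done, boxes_of, cut_out, landmark_of gives the robot as it stands.
- The arm moves only by the shell command python3 -m jog 'ROWS'. ROWS is JSON, a list of rows, each a list of 3 entries, a list of its own where there are three numbers: the closure, from 0 (fully open) to 1 (shut), then the shift along the tool's x, y, z normalised to -1 to 1, where 1 is 0.5 m, then the turn about the tool's y normalised to -1 to 1, where 1 is 180 degrees. A call has exactly 10 rows; each row shifts and turns the commanded pose from where the row before left it, along the tool's axes as they then stand; what a row does not reach is not made up. A row lasts 1/8 s, in which the tool goes at most 62.5 mm and 10.7 degrees, less where a joint would pass 70% of its speed; a pose out of reach is approached as far as the arm can. A call with a number of a shift or a turn outside -1 to 1 is refused whole. A call with a gripper value outside its range is refused whole. The fingers move at their own pace and stop on an object; the grip force is fixed at half the most. Time passes only in rows, so rows that do not move let the fingers close, or fill a call up. It gives the time, the measured TCP pose, the force and the opening at its end, in the units of the state.
- state(): the state, without advancing time (a new reading comes with each control period).
- get_image(name): name is "side" or "top" or "wrist"; returns (picture, depth): 384x512x3 uint8, blue, green, red; 384x512 float32, m along the optical axis (not along the pixel's ray), 0 where there is no reading.
- get_calibration(name): a dict with "K" (3x3 intrinsics, pixels), "R" (3x3) and "t" (3): a world point X has camera coordinates R X + t. Camera axes: x right, y down, z forward; pixel columns grow to the right and rows downward; lengths in m; the calibration is good to about 2 mm. A picture is of the moment at which its call begins: read the wrist's pose just before it. get_calibration takes no time and is no camera call; for the wrist camera it gives the pose at the moment of the call.
- job_done(): hands the job in, once; it reports no verdict.
Trained networks look in the newest picture that a camera, given by its name, has taken for a name from the list of things; names that differ only in an ending like _2 or _b are one class to them, and where a whole thing is asked for, a point or a joint stands for the part that bears it (a point fixed in the world has none). Each returns a list of dicts, best first, with "conf" (0 to 1); they miss things now and then, are a little off and sometimes report something else, mostly with a low value. They report only what shows in the picture. A call takes as long as a camera call. They do not tell look-alikes from the thing itself.
- boxes_of(camera, label): "box" ([left, top, right, bottom] in pixels, round what is visible of it).
- cut_out(camera, label): "mask" (384x512 bool, what is visible of it) and "box" ([left, top, right, bottom] in pixels, round what is visible of it).
- landmark_of(camera, label): "position" ([column, row] in pixels: a listed point, or the origin of a listed thing).
The state is a dict: "clock": time; "joints": joint angles; "qvel": joint speeds; "tau": joint torques, N m; "tool_pos": TCP position; "tool_rot": TCP orientation; "wrist_force": force on the tool from outside, world axes, zero at the start; "torque": the same for the moment, N m; "width": finger opening in m.
Only numpy, scipy, OpenCV 4.12 (cv2) and the standard library are available. Lean on these libraries where they do the work, as an engineer would, in place of code of your own. Each camera call takes 0.05 s, during which the arm holds its last target.

## Working session

There is one attempt and no reset: what is moved stays moved. The work goes in short steps, Python scripts to look and compute and a shell command to move; the robot and the scene stay as the last step left them, time stands still between calls to the robot, and variables do not carry over. Pictures are saved under pics/ and viewed, and the job is handed in when it is done.

```bash
mkdir -p pics; ls; python3 - <<'E'
from bench import *
import cv2,numpy as np
print(state())
for n in ["side","top","wrist"]:
    p,d=get_image(n); cv2.imwrite(f"pics/{n}0.png",p); np.save(f"pics/{n}0.npy",d)
    c=get_calibration(n); print(n,c)
E
```

```text
pics
{'clock': 0.0, 'joints': array([ 1.12502420e+00,  5.33407034e-02,  1.61429501e+00, -4.40184227e-05,
        1.47598865e+00, -1.18952761e-01]), 'qvel': array([ 1.35028417e-03, -3.22873919e-04, -1.31855552e-03,  8.13650044e-04,
       -8.44102877e-05, -4.36759007e-04]), 'tau': array([ 1.22156252e-03, -3.93701327e+01, -3.70172024e+01, -6.11573682e-05,
        7.25929698e-03, -2.47681436e-05]), 'tool_pos': array([0.20035862, 0.59135838, 0.23007242]), 'tool_rot': array([-0.57431983,  0.57503957,  0.41137658, -0.41262032]), 'wrist_force': array([ 1.00738117, -0.13685415, -0.22666908]), 'torque': array([ 0.0218023 ,  0.02459224, -0.02712749]), 'width': 0.08541988537195266}
side {'K': array([[411.15323052,   0.        , 255.38547082],
       [  0.        , 411.15323052, 188.41203634],
       [  0.        ,   0.        ,   1.        ]]), 'R': array([[ 0.90948823, -0.4154076 ,  0.01636115],
       [-0.14515475, -0.3541862 , -0.92384102],
       [ 0.38956548,  0.83784764, -0.38242656]]), 't': array([-0.46066764,  0.15371853,  1.04124419])}
top {'K': array([[470.17166094,   0.        , 249.70929538],
       [  0.        , 470.17166094, 188.19004656],
       [  0.        ,   0.        ,   1.        ]]), 'R': array([[-0.01039742, -0.99992498,  0.00647483],
       [-0.99007896,  0.00938721, -0.1401982 ],
       [ 0.1401269 , -0.00786829, -0.99010229]]), 't': array([0.04136305, 0.52810866, 1.44929546])}
wrist {'K': array([[294.7525346 ,   0.        , 258.24210561],
       [  0.        , 294.7525346 , 185.71151658],
       [  0.        ,   0.        ,   1.        ]]), 'R': array([[ 0.32165713,  0.94685339, -0.00231085],
       [ 0.91351512, -0.30968794,  0.26378686],
       [ 0.24905184, -0.08695992, -0.96457823]]), 't': array([-0.62398079, -0.03274506,  0.37845141])}
```

View pics/side0.png

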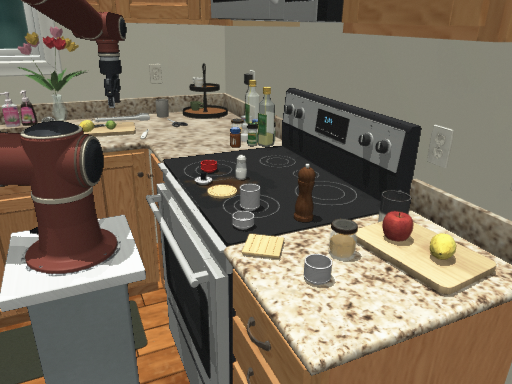

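View pics/top0.png

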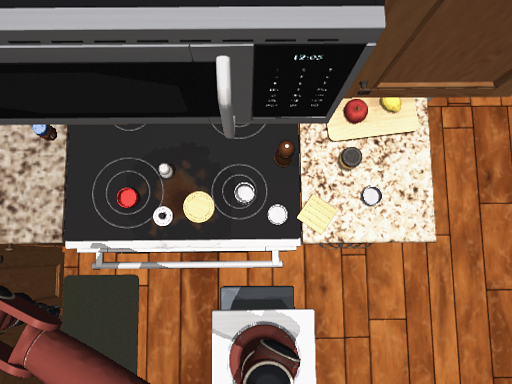

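View pics/wrist0.png

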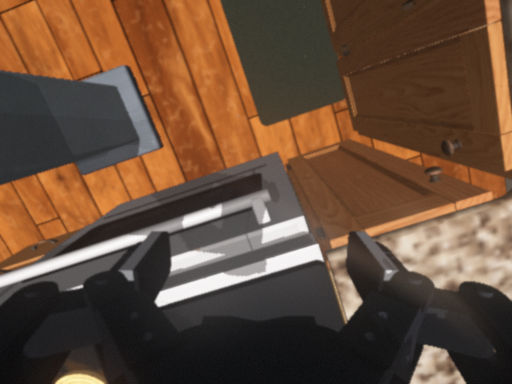

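The side view shows a tall bowl at (250,196), a low bowl at (243,220), a bowl on the counter at (318,269), the lid at (204,178), a red bowl at (208,165) and the round trivet at (222,191). In the top view these are at (244,193), (277,215), (371,196), (162,216), (127,198) and (199,207). Next I'll measure their heights and centres.

```bash
cat > h.py <<'E'
from bench import *
import cv2,numpy as np
def world(cam,d,c=None):
    c=c or get_calibration(cam); K=c["K"];v,u=np.mgrid[:384,:512]
    z=d; P=np.stack([(u-K[0,2])/K[0,0]*z,(v-K[1,2])/K[1,1]*z,z],-1)
    return (P-c["t"])@c["R"]
def proj(cam,X,c=None):
    c=c or get_calibration(cam); p=c["K"]@(c["R"]@np.array(X)+c["t"]); return p[:2]/p[2]
def circ(P,r=None):
    from scipy.optimize import least_squares
    x0=np.r_[(P.min(0)+P.max(0))[:2]/2]
    f=lambda q:np.hypot(P[:,0]-q[0],P[:,1]-q[1])-(r if r else q[2])
    s=least_squares(f,x0 if r else np.r_[x0,.03],loss='soft_l1',f_scale=.001); return s.x
E
python3 - <<'E'
from h import *
L=["deep_bowl_mid","medium_bowl_mid","shallow_bowl_mid","lid_knob","round_top","square_top","salt","pepper","honey"]
for cam in ["top","side"]:
    p,d=get_image(cam); W=world(cam,d)
    for l in L:
        for r in landmark_of(cam,l)[:4]:
            if r["conf"]<.2: continue
            u,v=np.round(r["position"]).astype(int); print(cam,l,round(r["conf"],2),u,v,W[v,u].round(3))
    if cam=="top":
        for n,(u,v) in dict(deep=(244,193),sh=(277,215),med=(371,196),lid=(162,216),red=(127,198),rt=(199,207),sq=(318,214)).items():
            w=W[v-22:v+23,u-22:u+23].reshape(-1,3); z=w[:,2]; zt=np.percentile(z[z<.12],97)
            base=np.median(z)
            rim=w[np.abs(z-zt)<.004]
            print(n,"top z",zt.round(4),"base",base.round(4),len(rim),"bbox c",((rim.min(0)+rim.max(0))/2).round(4),"size",np.ptp(rim,axis=0).round(3))
    k=cv2.resize(p[120:260,100:400] if cam=="top" else p[140:300,180:360],None,fx=2.6 if cam=="top" else 3.6,fy=2.6 if cam=="top" else 3.6,interpolation=cv2.INTER_CUBIC)
    cv2.imwrite(f"pics/{cam}crop.png",k)
E
```

```text
top deep_bowl_mid 0.83 242 194 [0.513 0.061 0.017]
top medium_bowl_mid 0.81 370 198 [ 0.497 -0.352  0.004]
top shallow_bowl_mid 0.72 126 197 [0.507 0.431 0.017]
top shallow_bowl_mid 0.69 276 211 [ 0.457 -0.047  0.014]
top lid_knob 0.51 160 215 [0.446 0.316 0.046]
top square_top 0.6 316 216 [ 0.441 -0.175  0.01 ]
top salt 0.5 170 175 [0.573 0.288 0.04 ]
top pepper 0.95 280 160 [ 0.614 -0.06   0.059]
top honey 0.81 347 159 [ 0.611 -0.266  0.079]
top honey 0.36 168 177 [0.568 0.296 0.028]
deep top z 0.0652 base 0.0009 30 bbox c [0.5116 0.0542 0.0654] size [0.06  0.056 0.007]
sh top z 0.0292 base 0.0008 34 bbox c [ 0.4449 -0.0477  0.0297] size [0.06  0.06  0.007]
med top z 0.0425 base -0.0031 52 bbox c [ 0.5008 -0.3486  0.0425] size [0.061 0.063 0.008]
lid top z 0.0163 base 0.0008 118 bbox c [0.4529 0.2951 0.0161] size [0.073 0.099 0.008]
red top z 0.0306 base 0.0009 51 bbox c [0.5031 0.4257 0.0306] size [0.061 0.06  0.008]
rt top z 0.0147 base 0.0026 308 bbox c [0.4732 0.2002 0.0146] size [0.096 0.099 0.008]
sq top z 0.0151 base 0.0012 336 bbox c [ 0.4471 -0.1744  0.0151] size [0.122 0.122 0.008]
side deep_bowl_mid 0.49 317 269 [ 0.484 -0.373  0.042]
side medium_bowl_mid 0.58 317 270 [ 0.483 -0.374  0.041]
side shallow_bowl_mid 0.91 242 219 [ 0.449 -0.032  0.012]
side shallow_bowl_mid 0.46 209 165 [0.495 0.398 0.032]
side lid_knob 0.46 202 175 [0.438 0.307 0.031]
side round_top 0.87 223 187 [0.485 0.221 0.011]
side square_top 0.95 261 246 [ 0.437 -0.187  0.01 ]
side salt 0.55 241 179 [ 0.036 -1.009  0.548]
side pepper 0.58 304 216 [ 0.621 -0.091  0.017]
side honey 0.67 339 254 [ 0.596 -0.301  0.013]
```

View pics/topcrop.png

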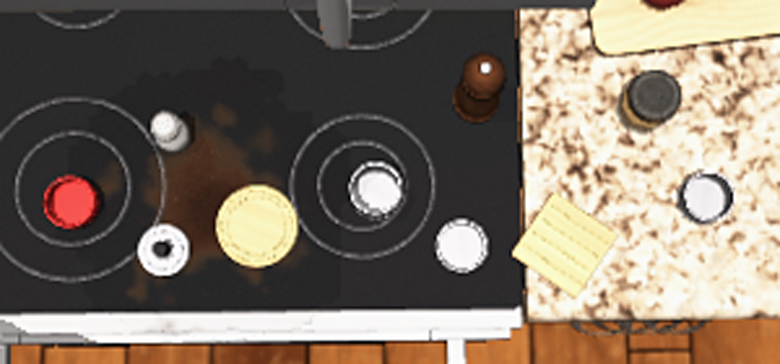

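View pics/sidecrop.png

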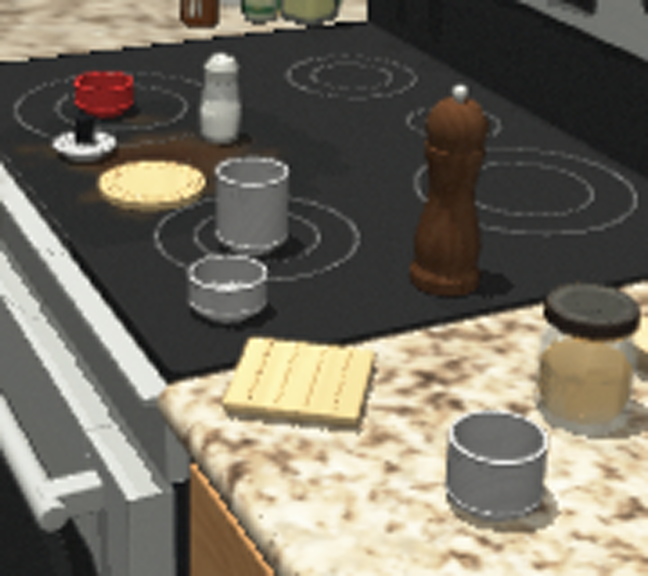

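The choice is settled by the measured heights. The deep bowl is the one at top (244,193), with its rim about 66 mm up. The medium bowl is on the counter at (371,196), about 43–46 mm. The shallow bowl is the steel one at (277,215), about 30 mm. The red bowl at (127,198) is the look-alike and stays put. The lid is at (162,216) and the round trivet at (199,207). Next I'll refine the centres.

```bash
cat >> h.py <<'E'
def refine(W,xy,h,r=.0295,band=.012):
    m=(np.hypot(W[...,0]-xy[0],W[...,1]-xy[1])<.045)&(np.abs(W[...,2]-h)<band)
    P=W[m]; 
    a=circ(P,r); res=np.hypot(P[:,0]-a[0],P[:,1]-a[1]); ok=np.abs(res-r)<.006; return circ(P[ok],r),circ(P[ok]),ok.sum()
def axes():
    from scipy.spatial.transform import Rotation as R
    q=state()["tool_rot"]; return R.from_quat(np.r_[q[1:],q[0]]).as_matrix()
E
python3 - <<'E'
from h import *
print(axes().round(3))
np.set_printoptions(suppress=True,precision=4)
for cam in ["top","side"]:
    p,d=get_image(cam); W=world(cam,d)
    for n,xy,h in [("deep",(.512,.054),.067),("sh",(.445,-.048),.032),("med",(.501,-.349),.047)]:
        print(cam,n,refine(W,xy,h))
    # trivet: top face mask
    m=(np.hypot(W[...,0]-.473,W[...,1]-.2)<.07)&(np.abs(W[...,2]-.010)<.006)&(p[...,2]>150)&(p[...,0]<p[...,2]*.8)
    P=W[m]; print(cam,"trivet mean",P.mean(0),((P.min(0)+P.max(0))/2),np.ptp(P,axis=0),m.sum())
    m=(np.hypot(W[...,0]-.45,W[...,1]-.31)<.04)&(np.abs(W[...,2]-.012)<.008)&(p.min(-1)>130)
    P=W[m]; print(cam,"lid disc",P.mean(0),((P.min(0)+P.max(0))/2),np.ptp(P,axis=0),m.sum())
    m=(np.hypot(W[...,0]-.45,W[...,1]-.31)<.025)&(W[...,2]>.025)&(p.max(-1)<90)
    P=W[m]; print(cam,"knob",P.mean(0),m.sum())
E
```

```text
[[ 0.321  0.    -0.947]
 [ 0.947 -0.     0.321]
 [ 0.    -1.    -0.   ]]
top deep (array([0.5107, 0.0545]), array([0.5108, 0.0545, 0.029 ]), np.int64(84))
top sh (array([ 0.4448, -0.0486]), array([ 0.4448, -0.0486,  0.0293]), np.int64(75))
top med (array([ 0.5012, -0.3487]), array([ 0.5012, -0.3487,  0.0294]), np.int64(91))
top trivet mean [0.4744 0.2012 0.0099] [0.4752 0.202  0.01  ] [0.1005 0.0966 0.0119] 705
top lid disc [0.4451 0.3146 0.012 ] [0.447  0.3155 0.012 ] [0.0618 0.0605 0.0156] 243
top knob [0.4453 0.3126 0.0385] 29
side deep (array([0.5104, 0.0531]), array([0.5104, 0.053 , 0.0292]), np.int64(186))
side sh (array([ 0.4441, -0.0505]), array([ 0.4441, -0.0505,  0.0294]), np.int64(202))
side med (array([ 0.5002, -0.3511]), array([ 0.5002, -0.3512,  0.0292]), np.int64(269))
side trivet mean [0.4721 0.1975 0.0099] [0.4735 0.2002 0.0102] [0.0968 0.1017 0.007 ] 269
side lid disc [0.4423 0.3094 0.0119] [0.4444 0.3115 0.0123] [0.058  0.0602 0.0058] 71
side knob [0.4423 0.3082 0.0339] 25
```

Both cameras agree within about 3 mm. Centres in metres:

| Thing | Centre (x, y) |
|---|---|
| deep bowl | (.5106, .054) |
| shallow bowl | (.4445, -.0495) |
| medium bowl | (.5007, -.350) |
| trivet | (.4735, .2005) |
| lid | (.4445, .312) |

First move is toward the deep bowl.

```bash
cat >> h.py <<'E'
def togo(x,y,z,phi=None):
    s=state(); A=axes(); d=np.array([x,y,z])-s["tool_pos"]
    print("t",round(s["clock"],2),"tcp",s["tool_pos"].round(4),"w",round(s["width"],4),"F",s["wrist_force"].round(1),"units xyz",(A.T@d/0.5).round(4),"phi",np.degrees(np.arctan2(A[1,0],A[0,0])).round(2))
E
python3 -m jog '[[0,[-0.06,0,-0.07],0],[0,[-0.06,0,-0.07],0],[0,[-0.06,0,-0.07],0],[0,[-0.06,0,-0.07],0],[0,[-0.06,0,-0.07],0],[0,[-0.06,0,-0.07],0],[0,[-0.06,0,-0.07],0],[0,[-0.06,0,-0.07],0],[0,[-0.06,0,-0.07],0],[0,[-0.06,0,-0.07],0]]'
python3 -c "
from h import *
togo(.5106,.054,.14)"
```

```text
clock: 2.5
tool_pos: [0.4364, 0.1941, 0.2316]
tool_rot: [-0.575, 0.575, 0.412, -0.412]
wrist_force: [0.3, 0.1, -0.2]
width: 0.0856
t 2.5 tcp [0.4364 0.1941 0.2316] w 0.0856 F [ 0.3  0.1 -0.2] units xyz [-0.2178  0.1832 -0.2303] phi 71.28
```

```bash

python3 -m jog '[[0,[-0.044,0.03,-0.046],0],[0,[-0.044,0.03,-0.046],0],[0,[-0.044,0.03,-0.046],0],[0,[-0.044,0.03,-0.046],0],[0,[-0.042,0.03,-0.046],0],[0,[0,0,0],0],[0,[0,0,0],0],[0,[0,0,0],0],[0,[0,0,0],0],[0,[0,0,0],0]]'
python3 -c "
from h import *
togo(.5106,.054,.035)
p,d=get_image('wrist');W=world('wrist',d);cv2.imwrite('pics/w1.png',p)
print(refine(W,(.5106,.054),.070,band=.006))"
```

```text
clock: 3.75
tool_pos: [0.5097, 0.0557, 0.1566]
tool_rot: [-0.574, 0.575, 0.412, -0.412]
wrist_force: [-0.1, 0.1, 0.4]
width: 0.0853
t 3.75 tcp [0.5097 0.0557 0.1566] w 0.0853 F [-0.1  0.1  0.4] units xyz [-0.0027  0.2433 -0.0026] phi 71.32
(array([0.51087162, 0.05529768]), array([0.51089525, 0.05528811, 0.02914439]), np.int64(1052))
```

View pics/w1.png

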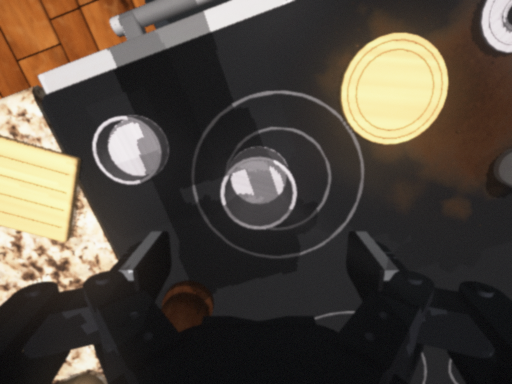

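The wrist view shows the deep bowl's rim at (258,193), centred between the fingers, with the trivet at (393,88). The fit agrees to about 1 mm, so I'll descend and grip.

```bash

python3 -m jog '[[0,[-0.001,0.06,-0.002],0],[0,[0,0.06,0],0],[0,[0,0.06,0],0],[0,[0,0.06,0],0],[0,[0,0,0],0],[1,[0,0,0],0],[1,[0,0,0],0],[1,[0,0,0],0],[1,[0,0,0],0],[1,[0,0,0],0]]'
python3 -c "
from h import *
togo(.4735,.2005,.13)"
```

```text
clock: 5.05
tool_pos: [0.5124, 0.0545, 0.0385]
tool_rot: [-0.574, 0.576, 0.413, -0.411]
wrist_force: [-0.2, 1.0, 6.0]
width: 0.0598
t 5.05 tcp [0.5124 0.0545 0.0385] w 0.0598 F [-0.2  1.   6. ] units xyz [ 0.2519 -0.1833  0.1667] phi 71.28
```

```bash

python3 -m jog '[[1,[0,-0.04,0],0],[1,[0,-0.06,0],0],[1,[0.03,-0.02,0.02],0],[1,[0.05,0,0.035],0],[1,[0.06,0,0.04],0],[1,[0.06,0,0.04],0],[1,[0.05,0,0.03],0],[1,[0,0,0],0],[1,[0,0,0],0],[1,[0,0,0],0]]'
python3 -c "
from h import *
togo(.474,.2005,.0465)
p,d=get_image('wrist');cv2.imwrite('pics/w2.png',p)
p,d=get_image('side');cv2.imwrite('pics/s2.png',cv2.resize(p[100:260,150:350],None,fx=3,fy=3))
W=world('wrist',get_image('wrist')[1])
t=state()['tool_pos'];print(refine(W,t[:2],t[2]+.0315,band=.006))
"
```

```text
clock: 6.3
tool_pos: [0.4724, 0.1988, 0.096]
tool_rot: [0.575, -0.575, -0.412, 0.412]
wrist_force: [-0.4, 0.5, -1.9]
width: 0.0596
t 6.3 tcp [0.4724 0.1988 0.096 ] w 0.0596 F [-0.4  0.5 -1.9] units xyz [ 0.0043  0.0989 -0.0021] phi 71.23
(array([0.4713429 , 0.19932042]), array([0.47126913, 0.19934453, 0.02920056]), np.int64(4164))
```

View pics/s2.png

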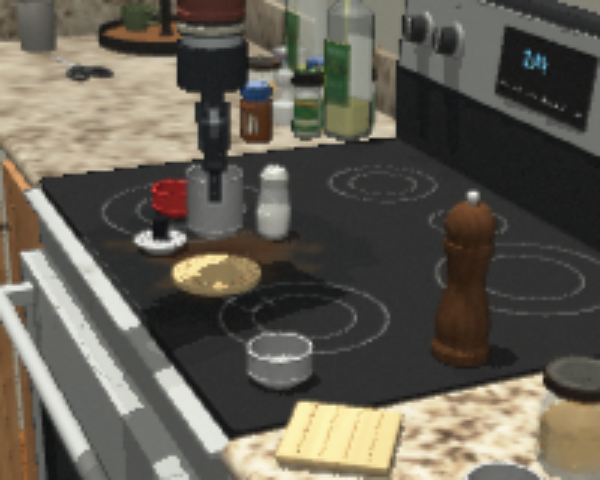

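View pics/w2.png

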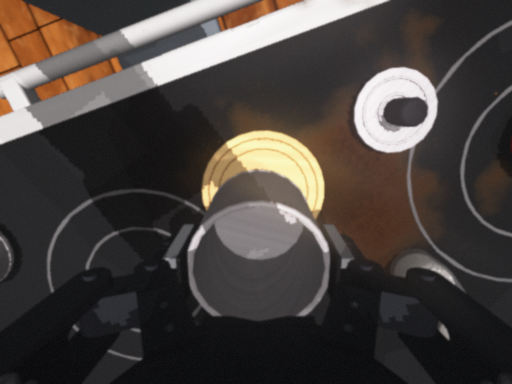

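The bowl is held upright over the trivet: its rim is at (258,265) and the trivet at (263,185) in the wrist view. Lowering and releasing.

```bash

python3 -m jog '[[1,[0.004,0.03,-0.004],0],[1,[0,0.03,0],0],[1,[0,0.02,0],0],[1,[0,0.01,0],0],[1,[0,0.005,0],0],[1,[0,0,0],0],[1,[0,0,0],0],[0,[0,0,0],0],[0,[0,0,0],0],[0,[0,0,0],0]]'
python3 -c "
from h import *
togo(.5007,-.35,.2)"
```

```text
clock: 7.7
tool_pos: [0.4753, 0.2007, 0.0491]
tool_rot: [-0.575, 0.575, 0.412, -0.412]
wrist_force: [0.5, -0.1, 0.8]
width: 0.0855
t 7.7 tcp [0.4753 0.2007 0.0491] w 0.0855 F [ 0.5 -0.1  0.8] units xyz [-1.0266 -0.3019 -0.4019] phi 71.28
```

```bash

python3 -m jog '[[0,[0,-0.06,0],0],[0,[0,-0.1,0],0],[0,[0,-0.06,0],0],[0,[-0.05,0,-0.02],0],[0,[-0.08,0,-0.03],0],[0,[-0.08,0,-0.03],0],[0,[-0.08,0,-0.03],0],[0,[-0.08,0,-0.03],0],[0,[-0.08,0,-0.03],0],[0,[-0.08,0,-0.03],0]]'
python3 -c "
from h import *
np.set_printoptions(suppress=True,precision=4)
togo(.5007,-.35,.13)
for c in ['top','side']:
  p,d=get_image(c);W=world(c,d);print(refine(W,(.4745,.2005),.078));cv2.imwrite('pics/%s3.png'%c,p)
  m=(np.hypot(W[...,0]-.4745,W[...,1]-.2)<.055)&(np.hypot(W[...,0]-.4745,W[...,1]-.2)>.033)&(np.abs(W[...,2]-.01)<.005);print(circ(W[m&(np.hypot(W[...,0]-.4745,W[...,1]-.2)>.045)]),W[m][:,2].mean())
"
```

```text
clock: 8.95
tool_pos: [0.4846, -0.0839, 0.159]
tool_rot: [-0.574, 0.575, 0.412, -0.412]
wrist_force: [0.2, 1.2, -0.5]
width: 0.0855
t 8.95 tcp [ 0.4846 -0.0839  0.159 ] w 0.0855 F [ 0.2  1.2 -0.5] units xyz [-0.4937  0.0582 -0.2012] phi 71.27
(array([0.4744, 0.1998]), array([0.4744, 0.1998, 0.0293]), np.int64(86))
[0.4741 0.2006 0.0476] 0.00982269473785037
(array([0.474 , 0.1987]), array([0.474 , 0.1987, 0.0294]), np.int64(148))
[0.4733 0.1988 0.0478] 0.009410511647943163
```

View pics/side3.png

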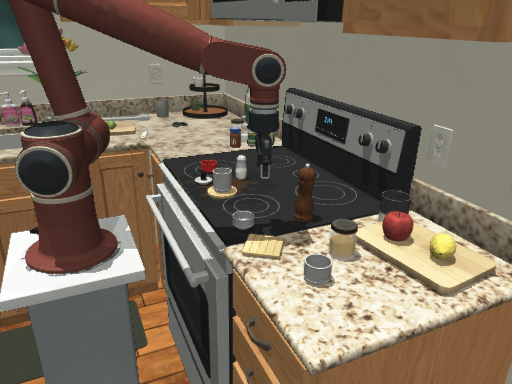

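The deep bowl stands on the trivet at side (222,182), within about 1 mm of its centre. Next is the medium bowl.

```bash

python3 -m jog '[[0,[-0.08,0,-0.033],0],[0,[-0.08,0,-0.033],0],[0,[-0.08,0,-0.033],0],[0,[-0.08,0,-0.033],0],[0,[-0.08,0,-0.033],0],[0,[-0.06,0.02,-0.025],0],[0,[-0.034,0.04,-0.011],0],[0,[0,0,0],0],[0,[0,0,0],0],[0,[0,0,0],0]]'
python3 -c "
from h import *
np.set_printoptions(suppress=True,precision=4)
p,d=get_image('wrist');W=world('wrist',d);cv2.imwrite('pics/w4.png',p)
c=refine(W,(.5007,-.350),.050,band=.006);print(c)
togo(*c[0],.027)"
```

```text
clock: 10.3
tool_pos: [0.5012, -0.348, 0.1299]
tool_rot: [-0.574, 0.575, 0.413, -0.412]
wrist_force: [-0.8, 0.6, 0.4]
width: 0.0854
(array([ 0.501, -0.349]), array([ 0.501 , -0.349 ,  0.0293]), np.int64(864))
t 10.35 tcp [ 0.5012 -0.3481  0.1299] w 0.0858 F [-0.3  0.1  0.5] units xyz [-0.0018  0.2058  0.0001] phi 71.34
```

View pics/w4.png

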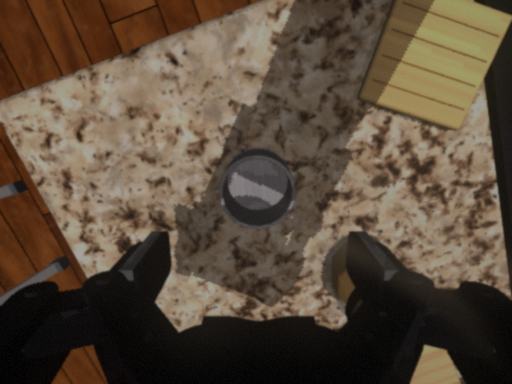

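The wrist view shows the medium bowl at (257,188), centred, with the honey jar clear at about (345,270). Descending to a low grip.

```bash

python3 -m jog '[[0,[-0.002,0.06,0],0],[0,[0,0.06,0],0],[0,[0,0.06,0],0],[0,[0,0.04,0],0],[0,[0,0.01,0],0],[1,[0,0,0],0],[1,[0,0,0],0],[1,[0,0,0],0],[1,[0,0,0],0],[1,[0,0,0],0]]'
python3 -c "
from h import *
togo(.474,.1995,.15)"
```

```text
clock: 11.6
tool_pos: [0.5015, -0.3506, 0.0157]
tool_rot: [-0.574, 0.576, 0.412, -0.412]
wrist_force: [0.9, -0.3, 5.4]
width: 0.06
t 11.6 tcp [ 0.5015 -0.3506  0.0157] w 0.06 F [ 0.9 -0.3  5.4] units xyz [ 1.024  -0.2711  0.4043] phi 71.28
```

```bash

python3 -m jog '[[1,[0,-0.06,0],0],[1,[0,-0.1,0],0],[1,[0,-0.1,0],0],[1,[0.05,-0.01,0.02],0],[1,[0.08,0,0.031],0],[1,[0.08,0,0.031],0],[1,[0.08,0,0.031],0],[1,[0.08,0,0.031],0],[1,[0.08,0,0.031],0],[1,[0.08,0,0.031],0]]'
python3 -c "
from h import *
togo(.474,.1995,.15)"
```

```text
clock: 12.85
tool_pos: [0.4869, -0.0641, 0.1481]
tool_rot: [0.575, -0.574, -0.412, 0.412]
wrist_force: [0.5, -0.4, -1.3]
width: 0.06
t 12.85 tcp [ 0.4869 -0.0641  0.1481] w 0.06 F [ 0.5 -0.4 -1.3] units xyz [ 0.4909 -0.0036  0.1937] phi 71.26
```

```bash

python3 -m jog '[[1,[0.08,0,0.031],0],[1,[0.08,0,0.031],0],[1,[0.08,0,0.031],0],[1,[0.08,0,0.031],0],[1,[0.08,0,0.031],0],[1,[0.06,0,0.025],0],[1,[0.03,0,0.015],0],[1,[0,0,0],0],[1,[0,0,0],0],[1,[0,0,0],0]]'
python3 -c "
from h import *
np.set_printoptions(suppress=True,precision=4)
togo(.474,.1995,.0877)
p,d=get_image('wrist');W=world('wrist',d);cv2.imwrite('pics/w5.png',p)
t=state()['tool_pos']
for h in (.03,.035,.04): print(refine(W,t[:2],t[2]+h,band=.005))
for c in ['top','side']:
  p,d=get_image(c);W=world(c,d);cv2.imwrite('pics/%s5.png'%c,cv2.resize(p[130:210,170:270],None,fx=6,fy=6))
  print(c,refine(W,(.4745,.2),.078,band=.008),refine(W,t[:2],t[2]+.034,band=.008))
"
```

```text
clock: 14.1
tool_pos: [0.4742, 0.1968, 0.1487]
tool_rot: [-0.575, 0.575, 0.411, -0.412]
wrist_force: [0.0, -0.1, -1.8]
width: 0.0599
t 14.1 tcp [0.4742 0.1968 0.1487] w 0.0599 F [ 0.  -0.1 -1.8] units xyz [0.0051 0.1221 0.0022] phi 71.19
(array([0.4733, 0.1973]), array([0.4732, 0.1974, 0.0292]), np.int64(3871))
(array([0.4734, 0.1973]), array([0.474 , 0.1971, 0.0303]), np.int64(1366))
(array([0.4676, 0.1993]), array([0.4657, 0.1999, 0.0315]), np.int64(1046))
top (array([0.4749, 0.2012]), array([0.4725, 0.2012, 0.0274]), np.int64(19)) (array([0.4739, 0.1962]), array([0.4848, 0.1984, 0.0402]), np.int64(12))
side (array([0.4738, 0.1988]), array([0.4738, 0.1987, 0.0293]), np.int64(114)) (array([0.4727, 0.1924]), array([0.4727, 0.1927, 0.0305]), np.int64(55))
```

View pics/w5.png

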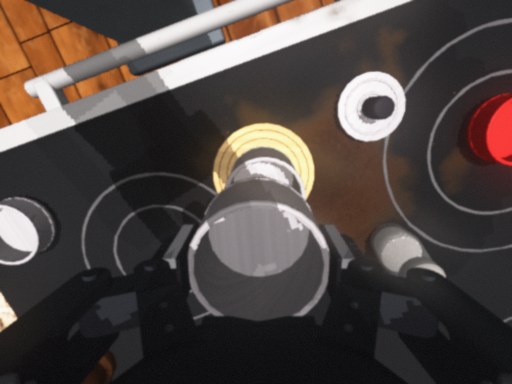

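View pics/side5.png

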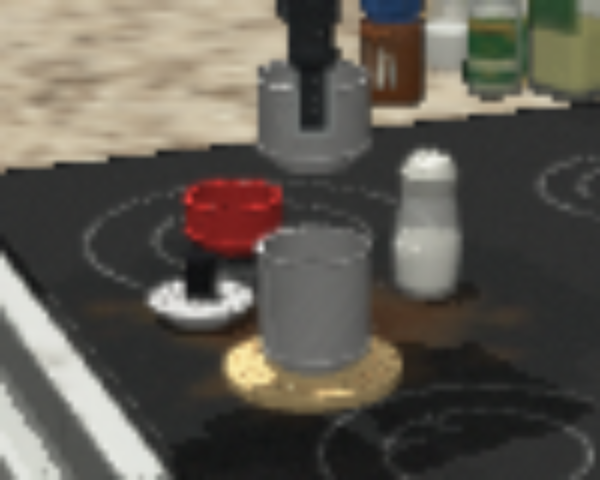

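The medium bowl is held level above the deep one, with its rim at (258,262) in the wrist view. It needs about 4 mm along tool x, then I'll lower it.

```bash

python3 -m jog '[[1,[0.008,0,0],0],[1,[0,0.04,0],0],[1,[0,0.03,0],0],[1,[0,0.02,0],0],[1,[0,0.01,0],0],[1,[0,0.01,0],0],[1,[0,0.005,0],0],[1,[0,0.005,0],0],[1,[0,0,0],0],[1,[0,0,0],0]]'
python3 -c "
from h import *
np.set_printoptions(suppress=True,precision=4)
togo(.4752,.2005,.0877)
p,d=get_image('side');cv2.imwrite('pics/side6.png',cv2.resize(p[130:210,170:270],None,fx=6,fy=6))
"
```

```text
clock: 15.5
tool_pos: [0.4763, 0.2015, 0.0918]
tool_rot: [-0.574, 0.575, 0.412, -0.412]
wrist_force: [-5.1, -2.2, 11.3]
width: 0.06
t 15.5 tcp [0.4763 0.2015 0.0918] w 0.06 F [-5.1 -2.2 11.3] units xyz [-0.0026  0.0081  0.0015] phi 71.28
```

View pics/side6.png

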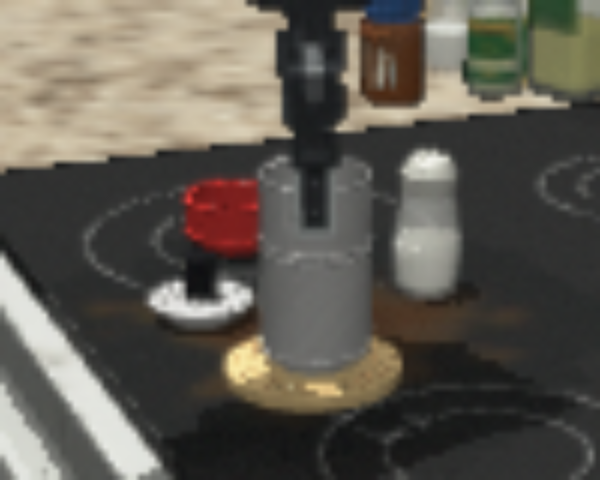

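It's at .0918 against the expected .0877, with a lateral force of (-5,-2) N, so the foot is riding on the rim. I'll shift toward the relieving side.

```bash

python3 -m jog '[[1,[-0.003,0,0.003],0],[1,[-0.002,0,0.003],0],[1,[0,0,0],0],[1,[0,0,0],0],[1,[0,0,0],0],[1,[0,0,0],0],[1,[0,0,0],0],[1,[0,0,0],0],[1,[0,0,0],0],[1,[0,0,0],0]]'
python3 -c "
from h import *
np.set_printoptions(suppress=True,precision=4)
togo(.4752,.2005,.0877)
p,d=get_image('wrist');W=world('wrist',d);cv2.imwrite('pics/w7.png',p)
p,d=get_image('top');W=world('top',d)
for c in ['top','side']:
  p,d=get_image(c);W=world(c,d);print(refine(W,(.4745,.2),.122,band=.008))
  m=(np.hypot(W[...,0]-.4745,W[...,1]-.2)<.04)&(np.abs(W[...,2]-.05)<.015);P=W[m]
  if len(P)>9:print('wall deep',circ(P,.031)); 
  m=(np.hypot(W[...,0]-.4745,W[...,1]-.2)<.04)&(np.abs(W[...,2]-.1)<.012);P=W[m]
  if len(P)>9:print('wall med',circ(P,.031)); 
"
```

```text
clock: 16.8
tool_pos: [0.4747, 0.2013, 0.0918]
tool_rot: [-0.574, 0.575, 0.415, -0.409]
wrist_force: [3.0, 1.4, 5.2]
width: 0.0597
t 16.8 tcp [0.4747 0.2013 0.0918] w 0.0597 F [3.  1.4 5.2] units xyz [-0.0012  0.0082 -0.0013] phi 71.26
(array([0.4738, 0.2018]), array([0.5136, 0.2106, 0.0695]), np.int64(11))
wall deep [0.4752 0.2002]
(array([0.4736, 0.198 ]), array([0.4738, 0.1983, 0.0302]), np.int64(72))
wall deep [0.4744 0.2006]
wall med [0.4738 0.2   ]
```

```bash

python3 -c "
from h import *
np.set_printoptions(suppress=True,precision=4)
p,d=get_image('wrist');W=world('wrist',d);cv2.imwrite('pics/w8.png',p)
s=state();t=s['tool_pos'];A=axes()
r=np.hypot(W[...,0]-.474,W[...,1]-.2013);q=(W-t)@A
bright=p.min(-1)>0
for lo in range(-180,180,30):
  a=np.degrees(np.arctan2(W[...,1]-.2013,W[...,0]-.474))
  m=(np.abs(r-.0295)<.003)&(a>=lo)&(a<lo+30)&(W[...,2]>.10)&(W[...,2]<.14)
  z=W[m][:,2]
  if len(z)>20: print(lo,len(z),np.percentile(z,[50,90,98]).round(4))
p,d=get_image('side');cv2.imwrite('pics/side8.png',cv2.resize(p[140:210,190:260],None,fx=8,fy=8,interpolation=cv2.INTER_CUBIC))
W=world('side',d)
# vertical line down side view: find seam
for u in (214,230): print([ (v,p[v,u].tolist(),W[v,u].round(3).tolist()) for v in range(150,200,2)])
"
```

```text
-180 570 [0.1196 0.1217 0.1223]
-150 593 [0.1212 0.1328 0.1343]
-120 837 [0.1212 0.132  0.134 ]
-90 813 [0.115  0.1215 0.1222]
-60 793 [0.1113 0.1191 0.1213]
-30 764 [0.1103 0.1173 0.1188]
0 842 [0.1126 0.1209 0.1221]
30 834 [0.1161 0.1221 0.1269]
60 840 [0.122  0.1335 0.1348]
90 453 [0.1212 0.1227 0.1331]
120 640 [0.1178 0.1217 0.1224]
150 742 [0.1165 0.1216 0.1222]
[(150, [149, 177, 194], [0.611, 0.676, -0.002]), (152, [138, 162, 178], [0.604, 0.657, -0.005]), (154, [49, 50, 49], [0.588, 0.611, 0.001]), (156, [81, 83, 82], [0.579, 0.585, 0.001]), (158, [81, 82, 82], [0.454, 0.219, 0.12]), (160, [106, 109, 108], [0.447, 0.199, 0.12]), (162, [89, 93, 92], [0.444, 0.19, 0.116]), (164, [89, 92, 91], [0.445, 0.194, 0.108]), (166, [88, 90, 90], [0.444, 0.192, 0.102]), (168, [87, 89, 89], [0.445, 0.194, 0.094]), (170, [93, 95, 95], [0.444, 0.19, 0.089]), (172, [93, 95, 95], [0.444, 0.193, 0.081]), (174, [86, 87, 87], [0.443, 0.191, 0.075]), (176, [88, 89, 89], [0.444, 0.192, 0.067]), (178, [84, 87, 86], [0.445, 0.197, 0.058]), (180, [85, 87, 87], [0.443, 0.19, 0.054]), (182, [84, 86, 86],
[... 796 characters left out ...]
2, 84, 83], [0.495, 0.178, 0.093]), (170, [92, 94, 93], [0.494, 0.176, 0.087]), (172, [96, 98, 98], [0.495, 0.178, 0.079]), (174, [84, 86, 85], [0.495, 0.179, 0.071]), (176, [83, 85, 85], [0.494, 0.176, 0.066]), (178, [84, 86, 87], [0.495, 0.178, 0.058]), (180, [82, 83, 84], [0.497, 0.184, 0.048]), (182, [85, 86, 86], [0.492, 0.173, 0.046]), (184, [84, 86, 86], [0.492, 0.172, 0.039]), (186, [87, 89, 89], [0.494, 0.176, 0.03]), (188, [102, 107, 108], [0.493, 0.176, 0.023]), (190, [85, 122, 142], [0.5, 0.194, 0.008]), (192, [68, 100, 123], [0.49, 0.168, 0.012]), (194, [71, 105, 127], [0.486, 0.156, 0.01]), (196, [71, 104, 120], [0.483, 0.15, 0.006]), (198, [38, 38, 37], [0.483, 0.15, -0.001])]
```

View pics/side8.png

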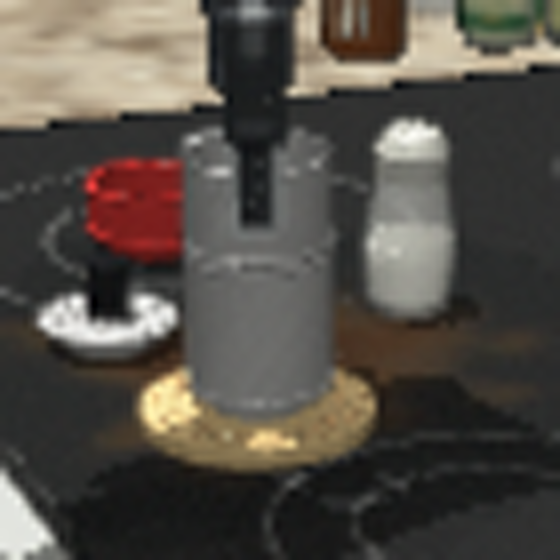

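View pics/w8.png

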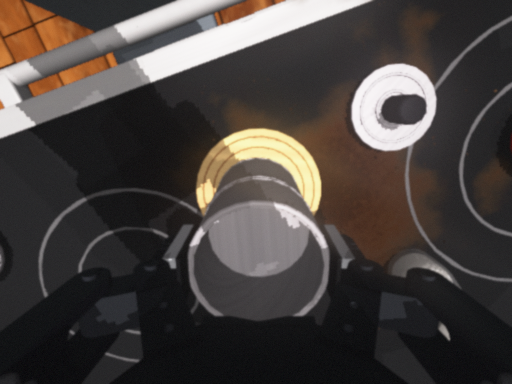

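The rim is at .1222 all round and the seated height is .122, so it is home; the bowl just slid 4 mm in the grip. Releasing and rising.

```bash

python3 -m jog '[[1,[0.001,0,-0.002],0],[1,[0,0,0],0],[0,[0,0,0],0],[0,[0,0,0],0],[0,[0,0,0],0],[0,[0,-0.04,0],0],[0,[0,-0.06,0],0],[0,[0,-0.06,0],0],[0,[-0.04,0,0],0],[0,[-0.07,0,0],0]]'
python3 -c "
from h import *
np.set_printoptions(suppress=True,precision=4)
togo(.4445,-.0495,.12)
for c in ['top','side']:
  p,d=get_image(c);W=world(c,d);print(refine(W,(.4745,.2),.120,band=.01))
  m=(np.hypot(W[...,0]-.4745,W[...,1]-.2)<.04)&(np.abs(W[...,2]-.05)<.02);P=W[m]
  if len(P)>9:print('wall deep',circ(P,.031)); 
  print('sh',refine(W,(.4445,-.0495),.034,band=.01))
cv2.imwrite('pics/side9.png',cv2.resize(p[130:230,180:280],None,fx=5,fy=5,interpolation=cv2.INTER_CUBIC))
"
```

```text
clock: 18.35
tool_pos: [0.4542, 0.1473, 0.1677]
tool_rot: [0.574, -0.574, -0.412, 0.413]
wrist_force: [1.3, 0.3, 0.3]
width: 0.0851
t 18.35 tcp [0.4542 0.1473 0.1677] w 0.0851 F [1.3 0.3 0.3] units xyz [-0.3791  0.0957 -0.1074] phi 71.37Traceback (most recent call last):
  File "<string>", line 6, in <module>
    p,d=get_image(c);W=world(c,d);print(refine(W,(.4745,.2),.120,band=.01))
                                        ~~~~~~^^^^^^^^^^^^^^^^^^^^^^^^^^^^
  File "h.py", line 17, in refine
    a=circ(P,r); res=np.hypot(P[:,0]-a[0],P[:,1]-a[1]); ok=np.abs(res-r)<.006; return circ(P[ok],r),circ(P[ok]),ok.sum()
  File "h.py", line 11, in circ
    x0=np.r_[(P.min(0)+P.max(0))[:2]/2]
              ~~~~~^^^
    return umr_minimum(a, axis, None, out, keepdims, initial, where)
ValueError: zero-size array to reduction operation minimum which has no identity
```

The arm hides the stack from the top camera. I'll continue to the shallow bowl and check from there.

```bash

python3 -m jog '[[0,[-0.07,0,-0.02],0],[0,[-0.07,0,-0.02],0],[0,[-0.07,0.02,-0.02],0],[0,[-0.07,0.03,-0.02],0],[0,[-0.06,0.03,-0.015],0],[0,[-0.039,0.015,-0.012],0],[0,[0,0,0],0],[0,[0,0,0],0],[0,[0,0,0],0],[0,[0,0,0],0]]'
python3 -c "
from h import *
np.set_printoptions(suppress=True,precision=4)
p,d=get_image('wrist');W=world('wrist',d);cv2.imwrite('pics/w9.png',p)
c=refine(W,(.4445,-.0495),.034,band=.006);print(c)
togo(*c[0],.010)
for c in ['top','side']:
  p,d=get_image(c);W=world(c,d);print(refine(W,(.4745,.2),.120,band=.01))
  m=(np.hypot(W[...,0]-.4745,W[...,1]-.2)<.04)&(np.abs(W[...,2]-.05)<.02);P=W[m]
  if len(P)>9:print('wall deep',circ(P,.031)); 
cv2.imwrite('pics/side9.png',cv2.resize(p[130:230,180:280],None,fx=5,fy=5,interpolation=cv2.INTER_CUBIC))
"
```

```text
clock: 19.65
tool_pos: [0.4452, -0.0479, 0.1216]
tool_rot: [-0.574, 0.575, 0.412, -0.412]
wrist_force: [0.1, 1.1, 0.3]
width: 0.0856
(array([ 0.4447, -0.0479]), array([ 0.4447, -0.0479,  0.0291]), np.int64(1051))
t 19.7 tcp [ 0.4452 -0.048   0.1216] w 0.0851 F [ 0.2 -0.3 -0. ] units xyz [-0.0002  0.2231  0.0012] phi 71.33
(array([0.4745, 0.2   ]), array([0.4746, 0.2   , 0.0293]), np.int64(87))
wall deep [0.4753 0.2007]
(array([0.4743, 0.199 ]), array([0.4743, 0.199 , 0.0295]), np.int64(128))
wall deep [0.4749 0.2007]
```

View pics/side9.png

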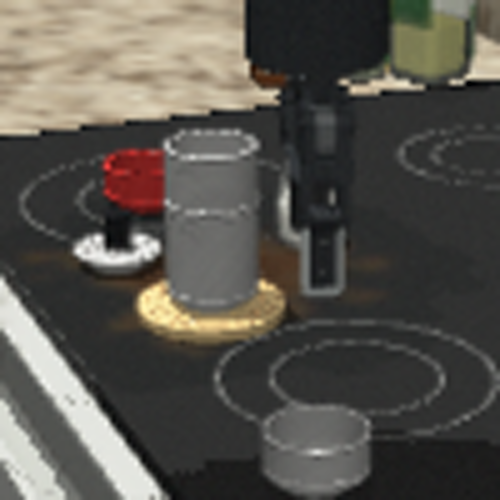

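View pics/w9.png

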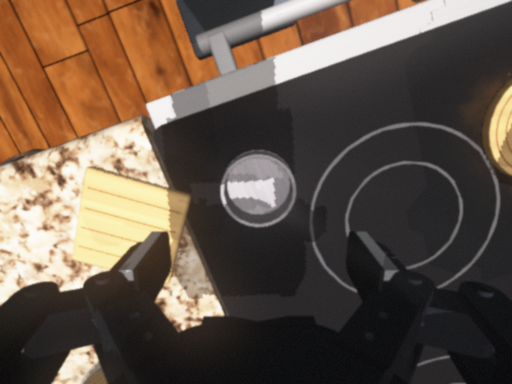

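The medium bowl is seated: it is coaxial with the deep one within 1 mm and the seam looks even. The low steel bowl at wrist (258,189) is the shallow one. Gripping it.

```bash

python3 -m jog '[[0,[0,0.06,0.001],0],[0,[0,0.06,0],0],[0,[0,0.06,0],0],[0,[0,0.035,0],0],[0,[0,0.008,0],0],[1,[0,0,0],0],[1,[0,0,0],0],[1,[0,0,0],0],[1,[0,0,0],0],[1,[0,0,0],0]]'
python3 -c "
from h import *
togo(.4752,.2005,.18)"
```

```text
clock: 21.05
tool_pos: [0.4461, -0.0487, 0.0115]
tool_rot: [-0.574, 0.576, 0.413, -0.411]
wrist_force: [-0.7, -0.1, 6.3]
width: 0.0601
t 21.05 tcp [ 0.4461 -0.0487  0.0115] w 0.0601 F [-0.7 -0.1  6.3] units xyz [ 0.4907 -0.3373  0.1037] phi 71.27
```

```bash

python3 -m jog '[[1,[0,-0.06,0],0],[1,[0,-0.1,0],0],[1,[0,-0.1,0],0],[1,[0.04,-0.06,0.01],0],[1,[0.08,0,0.017],0],[1,[0.08,0,0.017],0],[1,[0.08,0,0.017],0],[1,[0.08,0,0.017],0],[1,[0.08,0,0.017],0],[1,[0.05,0,0.009],0]]'
python3 -m jog '[[1,[0,0,0],0],[1,[0,0,0],0],[1,[0,0,0],0],[1,[0,0,0],0],[1,[0,0,0],0],[1,[0,0,0],0],[1,[0,0,0],0],[1,[0,0,0],0],[1,[0,0,0],0],[1,[0,0,0],0]]' >/dev/null
python3 -c "
from h import *
np.set_printoptions(suppress=True,precision=4)
togo(.4752,.2005,.1255)
p,d=get_image('wrist');W=world('wrist',d);cv2.imwrite('pics/w10.png',p)
t=state()['tool_pos']
c=refine(W,t[:2],t[2]+.0205,band=.006);print(c)
r=np.hypot(W[...,0]-c[0][0],W[...,1]-c[0][1])
a=np.degrees(np.arctan2(W[...,1]-c[0][1],W[...,0]-c[0][0]))
for lo in range(-180,180,45):
  m=(np.abs(r-.0295)<.003)&(a>=lo)&(a<lo+45)&(np.abs(W[...,2]-t[2]-.02)<.015);z=W[m][:,2]
  if len(z)>20: print(lo,len(z),(np.percentile(z,[50,90,98])-t[2]).round(4))
p,d=get_image('side');cv2.imwrite('pics/side10.png',cv2.resize(p[110:210,180:280],None,fx=5,fy=5,interpolation=cv2.INTER_CUBIC))
"
```

```text
clock: 22.3
tool_pos: [0.4735, 0.2021, 0.1695]
tool_rot: [0.574, -0.574, -0.412, 0.413]
wrist_force: [-0.0, 0.2, -1.9]
width: 0.0606
t 23.55 tcp [0.4739 0.2005 0.1698] w 0.0604 F [ 0.1 -0.5 -1.1] units xyz [ 0.0008  0.0886 -0.0024] phi 71.28
(array([0.4729, 0.201 ]), array([0.473 , 0.2009, 0.0292]), np.int64(4627))
-180 597 [0.0212 0.0224 0.0228]
-135 969 [0.022  0.0321 0.0345]
-90 997 [0.0171 0.022  0.0228]
-45 1176 [0.0161 0.0217 0.0224]
0 1037 [0.0166 0.0218 0.0224]
45 1014 [0.0216 0.0316 0.0344]
90 578 [0.0214 0.0225 0.03  ]
135 808 [0.0191 0.0222 0.0229]
```

View pics/side10.png

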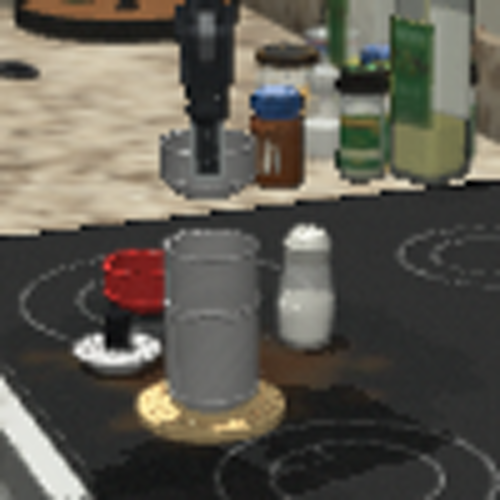

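View pics/w10.png

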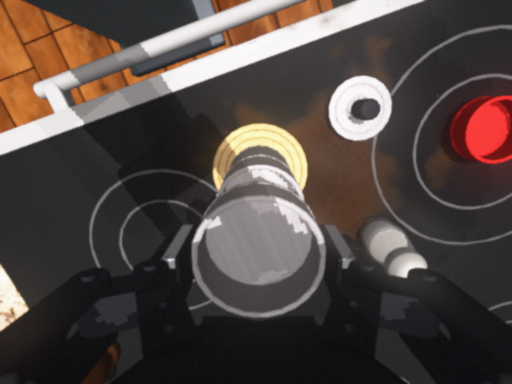

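The shallow bowl is level, with its rim 22.5 mm above the TCP, so the seated TCP z is about .1257. Lowering with a 1.4 mm correction.

```bash

python3 -m jog '[[1,[0.001,0.02,-0.003],0],[1,[0,0.02,0],0],[1,[0,0.016,0],0],[1,[0,0.01,0],0],[1,[0,0.008,0],0],[1,[0,0.006,0],0],[1,[0,0.004,0],0],[1,[0,0.004,0],0],[1,[0,0.002,0],0],[1,[0,0,0],0]]'
python3 -c "
from h import *
np.set_printoptions(suppress=True,precision=4)
togo(.4752,.2005,.1255)
p,d=get_image('wrist');W=world('wrist',d);cv2.imwrite('pics/w11.png',p)
t=state()['tool_pos']
c=refine(W,t[:2],t[2]+.0205,band=.006);print(c)
r=np.hypot(W[...,0]-c[0][0],W[...,1]-c[0][1])
a=np.degrees(np.arctan2(W[...,1]-c[0][1],W[...,0]-c[0][0]))
for lo in range(-180,180,45):
  m=(np.abs(r-.0295)<.003)&(a>=lo)&(a<lo+45)&(np.abs(W[...,2]-t[2]-.02)<.015);z=W[m][:,2]
  if len(z)>20: print(lo,len(z),(np.percentile(z,[50,90,98])).round(4))
p,d=get_image('side');cv2.imwrite('pics/side11.png',cv2.resize(p[110:210,180:280],None,fx=5,fy=5,interpolation=cv2.INTER_CUBIC))
"
```

```text
clock: 24.9
tool_pos: [0.4759, 0.2005, 0.1255]
tool_rot: [-0.575, 0.575, 0.412, -0.412]
wrist_force: [-0.5, -0.0, 1.7]
width: 0.0604
t 24.9 tcp [0.4759 0.2005 0.1255] w 0.0604 F [-0.5 -0.   1.7] units xyz [-0.0005  0.      0.0013] phi 71.28
(array([0.4748, 0.201 ]), array([0.4749, 0.201 , 0.0292]), np.int64(4650))
-180 604 [0.1466 0.148  0.1486]
-135 954 [0.1475 0.1574 0.1596]
-90 990 [0.1426 0.1475 0.1484]
-45 1173 [0.1415 0.1473 0.1479]
0 1037 [0.1419 0.1474 0.1481]
45 1013 [0.1472 0.1573 0.1599]
90 570 [0.1469 0.148  0.1547]
135 808 [0.1447 0.1479 0.1486]
```

View pics/side11.png

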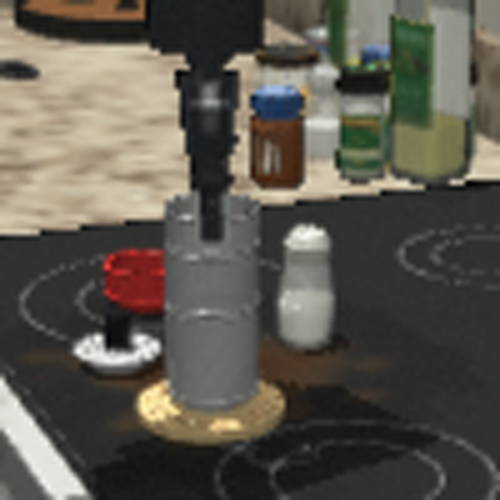

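Seated: the rim is at .148 and the force is about 2 N. Releasing, then on to the lid.

```bash

python3 -m jog '[[0,[0,0,0],0],[0,[0,0,0],0],[0,[0,0,0],0],[0,[0,-0.04,0],0],[0,[0,-0.06,0],0],[0,[0,-0.06,0],0],[0,[0.04,0,0.03],0],[0,[0.06,0,0.04],0],[0,[0.06,0,0.04],0],[0,[0.031,0,0.021],0]]'
python3 -m jog '[[0.4,[0,0,0],0],[0.4,[0,0.04,0],0],[0.4,[0,0.06,0],0],[0.4,[0,0.04,0],0],[0.4,[0,0,0],0],[0.4,[0,0,0],0],[0.4,[0,0,0],0],[0.4,[0,0,0],0],[0.4,[0,0,0],0],[0.4,[0,0,0],0]]'
python3 -c "
from h import *
np.set_printoptions(suppress=True,precision=4)
p,d=get_image('wrist');W=world('wrist',d);cv2.imwrite('pics/w12.png',p)
m=(np.hypot(W[...,0]-.4445,W[...,1]-.312)<.04)&(np.abs(W[...,2]-.012)<.004)
P=W[m];r=np.hypot(*(P[:,:2]-np.median(P,0)[:2]).T);P=P[r>.024]
print('disc',circ(P,.030),((P.min(0)+P.max(0))/2),np.ptp(P,axis=0),m.sum())
m=(np.hypot(W[...,0]-.4445,W[...,1]-.312)<.025)&(W[...,2]>.036)&(W[...,2]<.05);P=W[m]
c=(P.min(0)+P.max(0))/2;print('knob',P.mean(0),c,np.ptp(P,axis=0),m.sum())
togo(c[0],c[1],.016)
for k in ['top','side']:
  p,d=get_image(k);W=world(k,d);print(refine(W,(.4745,.2),.146,band=.01))
cv2.imwrite('pics/side12.png',cv2.resize(p[110:210,180:280],None,fx=5,fy=5,interpolation=cv2.INTER_CUBIC))
"
```

```text
clock: 26.25
tool_pos: [0.4441, 0.3134, 0.2064]
tool_rot: [-0.574, 0.575, 0.413, -0.412]
wrist_force: [0.7, 0.3, 0.3]
width: 0.0851
clock: 27.5
tool_pos: [0.4442, 0.312, 0.135]
tool_rot: [-0.575, 0.575, 0.412, -0.412]
wrist_force: [0.1, 0.2, 0.1]
width: 0.0514
disc [0.4422 0.3172] [0.4447 0.3163 0.011 ] [0.061  0.0614 0.0053] 2805
knob [0.4443 0.3164 0.0388] [0.4449 0.3163 0.0386] [0.0199 0.0193 0.0052] 397
t 27.55 tcp [0.4441 0.312  0.1349] w 0.0515 F [-0.4  0.3  0.1] units xyz [0.0086 0.2378 0.0014] phi 71.28
(array([0.4754, 0.1995]), array([0.4754, 0.1995, 0.0294]), np.int64(93))
(array([0.4746, 0.1982]), array([0.4747, 0.1981, 0.0291]), np.int64(135))
```

View pics/side12.png

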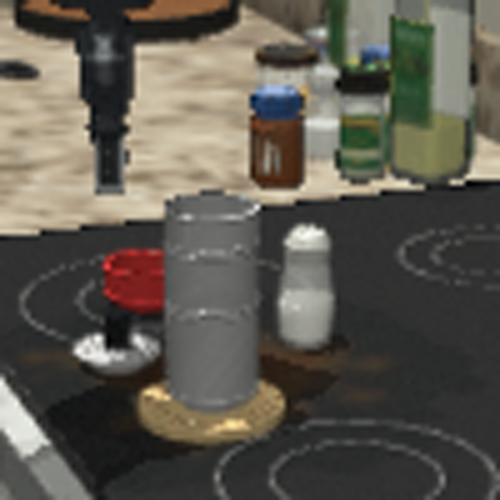

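View pics/w12.png

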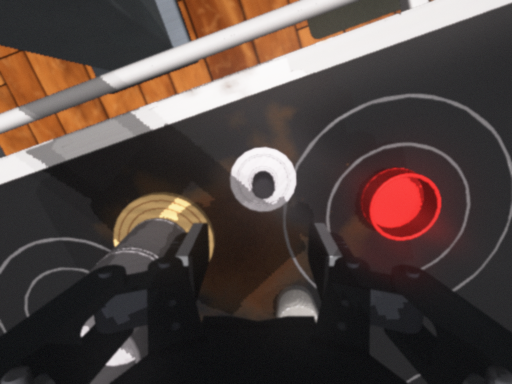

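Stack check: the shallow bowl is at (.4754,.1995), coaxial. The lid's knob is at (263,183) in the wrist view, world (.4447,.3163). Gripping the knob.

```bash

python3 -m jog '[[0.4,[0.008,0.05,0.001],0],[0.4,[0,0.06,0],0],[0.4,[0,0.06,0],0],[0.4,[0,0.05,0],0],[0.4,[0,0.018,0],0],[1,[0,0,0],0],[1,[0,0,0],0],[1,[0,0,0],0],[1,[0,0,0],0],[1,[0,0,0],0]]'
python3 -c "
from h import *
togo(.4755,.2005,.19)"
```

```text
clock: 28.9
tool_pos: [0.4459, 0.3164, 0.0172]
tool_rot: [-0.575, 0.575, 0.413, -0.411]
wrist_force: [-1.1, -0.2, 5.2]
width: 0.0178
t 28.9 tcp [0.4459 0.3164 0.0172] w 0.0178 F [-1.1 -0.2  5.2] units xyz [-0.2    -0.3458 -0.131 ] phi 71.28
```

```bash

python3 -m jog '[[1,[0,-0.06,0],0],[1,[0,-0.1,0],0],[1,[0,-0.1,0],0],[1,[0,-0.09,0],0],[1,[-0.05,0,-0.032],0],[1,[-0.06,0,-0.04],0],[1,[-0.06,0,-0.04],0],[1,[-0.03,0,-0.02],0],[1,[0,0,0],0],[1,[0,0,0],0]]'
python3 -m jog '[[1,[0,0,0],0],[1,[0,0,0],0],[1,[0,0,0],0],[1,[0,0,0],0],[1,[0,0,0],0],[1,[0,0,0],0],[1,[0,0,0],0],[1,[0,0,0],0],[1,[0,0,0],0],[1,[0,0,0],0]]' >/dev/null
python3 -c "
from h import *
np.set_printoptions(suppress=True,precision=4)
togo(.4759,.2005,.1572)
p,d=get_image('wrist');W=world('wrist',d);cv2.imwrite('pics/w13.png',p)
t=state()['tool_pos']
m=(np.hypot(W[...,0]-t[0],W[...,1]-t[1])<.05)&(np.abs(W[...,2]-t[2]+.005)<.006)
P=W[m];print('disc',((P.min(0)+P.max(0))/2),np.ptp(P,axis=0),m.sum(),np.median(P[:,2])-t[2])
for k in ['side']:
  p,d=get_image(k);W=world(k,d);print(refine(W,(.4745,.2),.146,band=.01))
cv2.imwrite('pics/side13.png',cv2.resize(p[110:210,180:280],None,fx=5,fy=5,interpolation=cv2.INTER_CUBIC))
"
```

```text
clock: 30.15
tool_pos: [0.4751, 0.2007, 0.1906]
tool_rot: [0.575, -0.574, -0.412, 0.412]
wrist_force: [0.6, -0.3, 0.4]
width: 0.0179
t 31.4 tcp [0.4754 0.2    0.1908] w 0.0178 F [-0.7  0.7 -0.4] units xyz [ 0.0014  0.0672 -0.0007] phi 71.28
disc [0.4748 0.2    0.1864] [0.0618 0.0619 0.0107] 4694 -0.005855457738865755
(array([0.4746, 0.198 ]), array([0.4746, 0.1979, 0.0293]), np.int64(130))
```

View pics/side13.png

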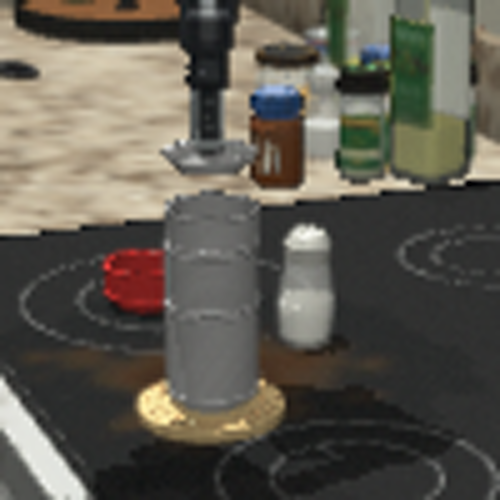

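View pics/w13.png

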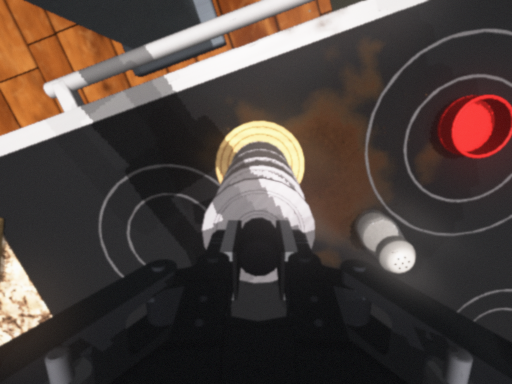

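The lid hangs level and within 1 mm of the stack axis. Lowering it by 33.5 mm.

```bash

python3 -m jog '[[1,[0.002,0.014,0],0],[1,[0,0.014,0],0],[1,[0,0.01,0],0],[1,[0,0.008,0],0],[1,[0,0.006,0],0],[1,[0,0.006,0],0],[1,[0,0.005,0],0],[1,[0,0.004,0],0],[1,[0,0,0],0],[1,[0,0,0],0]]'
python3 -c "
from h import *
np.set_printoptions(suppress=True,precision=4)
togo(.4759,.2005,.1572)
p,d=get_image('wrist');W=world('wrist',d);cv2.imwrite('pics/w14.png',p)
t=state()['tool_pos']
r=np.hypot(W[...,0]-.4748,W[...,1]-.2008);a=np.degrees(np.arctan2(W[...,1]-.2008,W[...,0]-.4748))
for lo in range(-180,180,45):
  m=(r>.02)&(r<.029)&(a>=lo)&(a<lo+45)&(np.abs(W[...,2]-.152)<.012)
  if m.sum()>20: print(lo,m.sum(),np.median(W[m][:,2]))
p,d=get_image('side');cv2.imwrite('pics/side14.png',cv2.resize(p[110:210,180:280],None,fx=5,fy=5,interpolation=cv2.INTER_CUBIC))
"
```

```text
clock: 32.75
tool_pos: [0.4757, 0.2009, 0.1573]
tool_rot: [-0.575, 0.575, 0.412, -0.412]
wrist_force: [0.3, -0.9, -1.1]
width: 0.0178
t 32.75 tcp [0.4757 0.2009 0.1573] w 0.0178 F [ 0.3 -0.9 -1.1] units xyz [-0.0007  0.0003 -0.0007] phi 71.28
-180 589 0.1515862987957208
-135 364 0.15143540654611448
-45 180 0.15149345543775755
0 35 0.15130735924607955
45 234 0.15140897635912032
90 587 0.15149877368809092
135 604 0.151505958996832
```

View pics/side14.png

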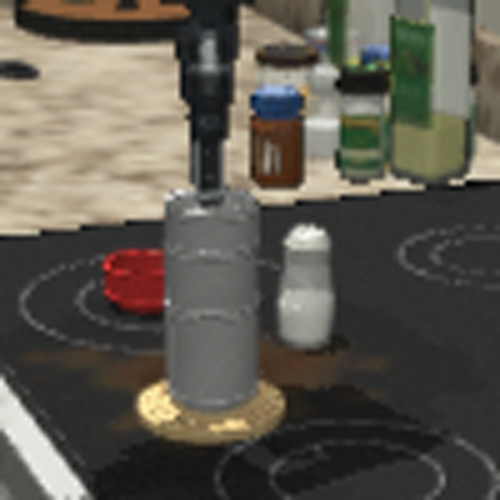

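The disc top is at .1515 all round (target .152), so the lid is seated. Releasing and withdrawing.

```bash

python3 -m jog '[[0.3,[0,0,0],0],[0.3,[0,0,0],0],[0.3,[0,0,0],0],[0.3,[0,0,0],0],[0.3,[0,-0.04,0],0],[0.3,[0,-0.06,0],0],[0.3,[0,-0.06,0],0],[0.3,[-0.06,0,0],0],[0.3,[-0.1,0,0],0],[0.3,[-0.1,0,0],0]]'
python3 -m jog '[[0.3,[-0.1,0,0],0],[0.3,[-0.1,0,0],0],[0.3,[0,0,0],0],[0.3,[0,0,0],0],[0.3,[0,0,0],0],[0.3,[0,0,0],0],[0.3,[0,0,0],0],[0.3,[0,0,0],0],[0.3,[0,0,0],0],[0.3,[0,0,0],0]]'
python3 -c "
from h import *
np.set_printoptions(suppress=True,precision=4)
for k in ['top','side']:
  p,d=get_image(k);W=world(k,d)
  m=(np.hypot(W[...,0]-.475,W[...,1]-.2)<.045)&(np.abs(W[...,2]-.150)<.008);P=W[m];print(k,'disc',(P.min(0)+P.max(0))/2,np.median(P[:,2]),np.ptp(P,axis=0))
  m=(np.hypot(W[...,0]-.475,W[...,1]-.2)<.025)&(W[...,2]>.162)&(W[...,2]<.19);P=W[m];print('knob',P.mean(0),P[:,2].max())
  for lo,hi in ((.03,.075),(.086,.118),(.127,.145)):
    m=(np.hypot(W[...,0]-.475,W[...,1]-.2)<.04)&(W[...,2]>lo)&(W[...,2]<hi);P=W[m]
    if len(P)>15:print('wall',lo,circ(P,.031),len(P))
  cv2.imwrite('pics/%s15.png'%k,p)
cv2.imwrite('pics/side15c.png',cv2.resize(p[110:210,180:280],None,fx=5,fy=5,interpolation=cv2.INTER_CUBIC))
"
```

```text
clock: 34.1
tool_pos: [0.4338, 0.0768, 0.2392]
tool_rot: [-0.574, 0.575, 0.413, -0.412]
wrist_force: [0.6, -0.6, 0.5]
width: 0.0598
clock: 35.35
tool_pos: [0.4018, -0.0169, 0.2373]
tool_rot: [0.575, -0.575, -0.412, 0.412]
wrist_force: [-0.3, 0.9, 0.0]
width: 0.0597
top disc [0.4756 0.2005 0.1502] 0.1518739504953365 [0.0614 0.0612 0.0155]
knob [0.4743 0.1992 0.1783] 0.1865768654494834
wall 0.03 [0.4753 0.2007] 34
wall 0.086 [0.4751 0.2006] 23
wall 0.127 [0.4761 0.2002] 19
side disc [0.4735 0.1948 0.1496] 0.15110513890878977 [0.0597 0.0622 0.015 ]
knob [0.4674 0.1948 0.1689] 0.17859590856406424
wall 0.03 [0.4748 0.2009] 239
wall 0.086 [0.4745 0.2006] 174
wall 0.127 [0.475  0.2005] 101
```

View pics/side15c.png

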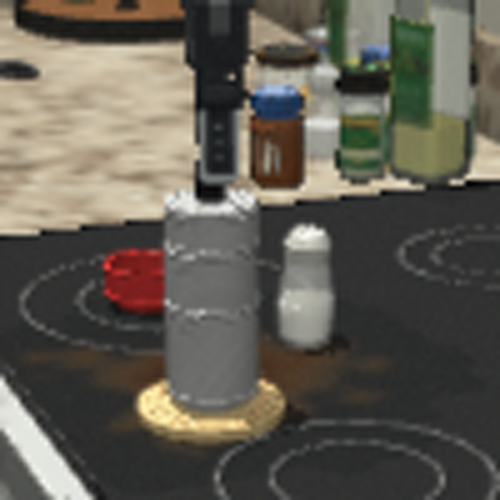

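View pics/top15.png

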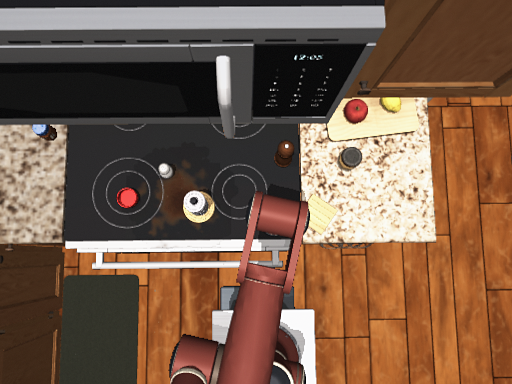

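The tin stands complete at top (197,203), with all parts coaxial within about 1 mm and the disc top at .152. The salt, pepper, honey and red bowl are where they were, and the gripper is clear by more than 200 mm. Handing in.

```bash
python3 -c "
from bench import *
print(job_done(),state()['clock'])"
```

```text
the job is handed in; nothing more can be done
the job is handed in; nothing more can be done
```

The lunch tin is assembled on the round trivet: deep, medium, shallow, then lid. I handed it in at about 35.5 s on the robot's clock; no verdict is reported.

- **Alignment:** after release, both cameras put all three bowl walls within about 1 mm of one axis. The stack stands about 1–2 mm from the trivet's centre.
- **Seating:** the medium bowl's rim read .122 m and the shallow bowl's .148 m while still in the grip. The lid's disc read .151–.152 m after release, against .152 m for fully seated.
- **Bystanders:** in the last top view the salt, pepper, honey and the red look-alike were where they started. I compared them by eye and did not measure them. The gripper was more than 200 mm clear of the tin.
- **Didn't go as planned:** the medium bowl slid about 4 mm in the grip as it seated, with about 11 N on the wrist. The rim height then showed it was home.
- **Disagreements:** the side camera put the lid's disc and knob 5–6 mm off in y. It sees only the near side and the gripper partly hid the lid, so I trusted the top view (.4756, .2005). The networks once labelled the medium bowl as the deep one and the red bowl as the shallow one; measured heights and colour settled both.

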